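# Draw a gel cassette from its rack and stand it up for viewing

### The job

The three flat gel cassettes in the slotted rack are kept in by a steel bar: swing the bar aside by its knob and leave it open, then draw the one cassette with the notch in its upper edge straight up out of its slot. Stand it gently on the sloped viewing stand, notch up, its foot on the ledge between lip and back, centred, leaning flat against the back, and let go only once it rests there. Leave the other two cassettes in their slots, and do not disturb the specimen pot or the beaker.

Things in the scene. Friction and masses are not known exactly. Their poses are not given: they have to be found in the camera images.
- rack: White rack fixed to the bench, base 124 (its x) x 180 (y) x 8 mm; origin on the underside, at the middle slot's centre. Slots at y = -42, 0, +42 mm, 10.5 mm wide, running along x between side walls 62 mm high, 120 mm over all; slot floor 8 mm above the bench. A cassette must rise 52 mm to leave its slot.
- bar (a joint): Steel swing bar, 14 mm wide, 165 mm long, underside 114 and top 122 mm above the bench. At 0 it lies along the rack over the middle of all three cassettes; it turns about a post at the rack's +y end, anticlockwise from above (free end towards the rack's +x), up to 1.75 rad, and stays where left. Past about 1.3 rad it is clear of all cassettes.
- bar_knob (a point): Middle of the black upright round knob near the bar's free end, 13 mm in diameter (15 mm at its cap), rising from the bar's top (122 mm) to 151 mm above the bench; this point is 138 mm above the bench and 158 mm from the bar's axis.
- bar_hinge (a point): The upright axis of the bar, 118 mm above the bench, in the middle of the bar's thickness; the post's nut tops out at 128 mm.
- cassette_notched: Gel cassette with a notch: grey frame, clear window, 100 wide (its x) x 8 thick (y) x 100 mm high (z), about 150 g. A notch 48 mm wide, 16 mm deep is cut in the middle of its upper edge, so mid-edge is 84 mm above the underside. Front and back alike. Origin: middle of the underside.
- cassette_plain_1: Cassette of the same size with a straight, uncut upper edge (100 mm above its underside); origin in the middle of the underside. Stays in its slot.
- cassette_plain_2: Another cassette with a straight, uncut upper edge, like the other plain one. Stays in its slot.
- stand_ledge (a point): Fixed white viewing stand, base 120 x 100 mm. This point: the seat of the middle of the cassette's foot, 35 mm above the bench. x along the ledge (116 mm), z up the back (leans 20 deg), y out of the face. Back surface y = -4 mm, 48 mm high, plus horns at |x| 38-58 mm up to 78 mm; lip's inner side y = 13 mm, 7 mm high.
- specimen_pot: Bystander: small specimen pot with a screw lid, 38 mm across, 58 mm high, origin under its centre. Leave alone.
- beaker: Bystander: small clear beaker, 46 mm across, 58 mm high, origin under its centre. Leave alone.

How it is judged:
By the outcome, as a careful person would: the job done as asked, in the order asked, and still so for the second after the job is handed in, with the robot touching nothing.
It also fails if it takes over 58 s, if anything falls off the work surface, if the arm or the gripper's body presses on something with over 40 N, if the wrist force passes 120 N, or if a joint passes its speed limit or range.

### The arm

A 6-joint arm with a two-finger parallel gripper is mounted at the origin on the work surface; the furniture and walls round the work are solid. World frame = base frame: x ahead of the robot, y to its left, z up, the work surface at z = 0. Lengths are in m, angles in degrees, forces in N, time in s.
With the tool pointing down it reaches from about 0.3 to 0.75 m from the base axis. Payload 8.5 kg.
Tool frame: the origin (TCP) lies midway between the tips of the shut fingers; the grasp point (between the pads) lies 19 mm behind it (env.grasp_offset is the distance from the TCP to the grasp point, in m); z points along the fingers, y is the line along which they close (so a half turn about z gives the same grasp; the last joint's range is limited). The gripper opens to 85 mm and grips with 20 to 120 N. Pads are 22 mm wide; open, the fingers measure 114 mm over their backs; the gripper's body (76 mm by 85 mm) begins 54 mm behind the grasp point. The pads swing forward as they close: fully open they stand 13 mm farther back than shut.
Start: joints at [-80.518, 21.807, 74.336, -0, 83.858, -12.336], TCP at [0.204, -0.511, 0.231] pointing down, gripper open.
Joint ranges: [-178.18, 178.18], [-50.72, 133.34], [12.68, 142.11], [-81.47, 261.47], [9.98, 163.14], [-165.26, 165.26]. Speed limits (degrees/s): [136.94, 136.94, 180, 180, 180, 180].

### API

Orientations are given as a 3x3 rotation matrix whose columns are the frame's x, y, z axes.
In Python, from rig import env gives the robot as it stands.
- The arm moves only by the tool servo_tool, never from a script. Its argument "deltas" is text: rows parted by semicolons, each of 7 numbers parted by spaces: the opening, from 0 (shut) to 1 (fully open), then the shift along the tool's x, y, z in mm, then the turn, a rotation vector about the tool's x, y, z in rad. A call has 1 to 8 rows; each row shifts and turns the commanded pose from where the row before left it, along the tool's axes as they then stand; what a row does not reach is not made up. A row lasts 1/12 s, in which the tool goes at most 41.7 mm and 7.16 degrees, less where a joint would pass 70% of its speed; a pose out of reach is approached as far as the arm can. A call is refused whole if a number of a shift passes 41.7 or a number of a turn 0.125, either way. A call with a gripper value outside its range is refused whole. The fingers move at their own pace and stop on an object; "newtons" is the grip in N (left out, the last holds). Time passes only in rows, so rows that do not move let the fingers close. It gives the time, the measured TCP pose, the force, the opening and the grip force at its end, in the units of the state.
- env.observe(): the state, without advancing time (a new reading comes with each control period).
- env.get_image(name): name is "side" or "top"; returns a dict with "img" (400x640x3 uint8, red, green, blue), "depth" (400x640 float32, m along the optical axis (not along the pixel's ray), 0 where there is no reading), "camera_matrix" (3x3 intrinsics, pixels), "D" ([k1, k2, p1, p2, k3] as OpenCV has them; the pictures are not rectified), "world_to_cam" (4x4, takes a point from world to camera coordinates). Camera axes: x right, y down, z forward; pixel columns grow to the right and rows downward; lengths in m; the calibration is good to about 2 mm. A picture is of the moment at which its call begins.
- env.close_job(): hands the job in; it is judged then, once.
Trained networks look in a picture, given as the dict that the camera call returned (one of the last four; its "shot" number tells which), for a name from the list of things; names that differ only in an ending like _2 or _b are one class to them, and where a whole thing is asked for, a point or a joint stands for the part that bears it (a point fixed in the world has none). Each returns a list of dicts, best first, with "conf" (0 to 1); they miss things now and then, are a little off and sometimes report something else, mostly with a low value. They report only what shows in the picture. A call takes as long as a camera call.
- env.spot_in(name, picture): "bbox" ([centre column, centre row, width, height] in pixels, round what is visible of it).
- env.spot_point(name, picture): "uv" ([column, row] in pixels: a listed point, or the origin of a listed thing).
The state is a dict: "time_s": time; "q": joint angles; "qvel": joint speeds; "joint_efforts": joint torques, N m; "position": TCP position; "tool_rot": TCP orientation; "ft_force": force on the tool from outside, world axes, zero at the start; "wrist_torque": the same for the moment, N m; "grip_width": finger opening in m; "gripper_force": force on a finger pad.
Only numpy, scipy, OpenCV 4.12 (cv2) and the standard library are available. Lean on these libraries where they do the work, as an engineer would, in place of code of your own. Each camera call takes 0.05 s, during which the arm holds its last target. There are 200 camera calls.

## Working session

There is one attempt and no reset: what is moved stays moved. The work goes in short steps, Python scripts to look and compute and a tool call to move; the robot and the scene stay as the last step left them, time stands still between calls to the robot, and variables do not carry over. Pictures are saved under pics/ and viewed, at most 10 in all, crops included, and the job is handed in when it is done.

Besides the shell and the picture viewer there is one more tool, called after "Call:" as name(argument=value, ...) on one line, values as JSON. servo_tool: Moves the arm, as the interface text tells. Its arguments: {"type":"object","properties":{"deltas":{"type":"string"},"newtons":{"type":"number"}},"required":["deltas"]}

```bash
ls; mkdir -p pics; cat > h.py <<'E'
import numpy as np, cv2
from rig import env
def ray(p,uv):
    K=np.array(p["camera_matrix"]);D=np.array(p["D"])
    n=cv2.undistortPoints(np.array([[uv]],float),K,D)[0,0]
    T=np.array(p["world_to_cam"]);R=T[:3,:3];t=T[:3,3]
    return -R.T@t, R.T@np.array([n[0],n[1],1.])
def atz(p,uv,z):
    o,d=ray(p,uv); return o+d*(z-o[2])/d[2]
def dep(p,uv,r=2):
    u,v=int(round(uv[0])),int(round(uv[1]))
    w=p["depth"][max(0,v-r):v+r+1,max(0,u-r):u+r+1]; w=w[w>0]
    o,d=ray(p,uv); return o+d*np.median(w) if len(w) else None
def proj(p,X):
    T=np.array(p["world_to_cam"])
    return cv2.projectPoints(np.array(X,float).reshape(-1,3),cv2.Rodrigues(T[:3,:3])[0],T[:3,3],np.array(p["camera_matrix"]),np.array(p["D"]))[0][:,0]
def tri(p1,u1,p2,u2):
    a,d=ray(p1,u1);b,e=ray(p2,u2)
    s=np.linalg.lstsq(np.c_[d,-e],b-a,rcond=None)[0]
    return (a+d*s[0]+b+e*s[1])/2, np.linalg.norm(a+d*s[0]-b-e*s[1])
def save(p,n): cv2.imwrite("pics/"+n,cv2.cvtColor(p["img"],cv2.COLOR_RGB2BGR))
E
cat > a.py <<'E'
from h import *
np.set_printoptions(precision=4,suppress=True)
P={n:env.get_image(n) for n in("side","top")}
for n,p in P.items():
    save(p,n+"0.png")
    print(n,"cam",ray(p,(320,200)))
    for t in "rack bar bar_knob bar_hinge cassette_notched cassette_plain_1 stand_ledge specimen_pot beaker".split():
        for r in env.spot_point(t,p)[:3]: print(t,"pt",np.round(r["uv"],1),round(r["conf"],2),dep(p,r["uv"]))
        for r in env.spot_in(t,p)[:3]: print(t,"box",np.round(r["bbox"],1),round(r["conf"],2))
import pickle; pickle.dump(P,open("P.pkl","wb"))
E
python3 a.py
```

```text
pics
side cam (array([ 0.4338, -0.7178,  0.5851]), array([ 0.0968,  0.8215, -0.562 ]))
rack box [337.1 285.8  91.5 124.6] 0.66Traceback (most recent call last):
  File "a.py", line 8, in <module>
    for r in env.spot_point(t,p)[:3]: print(t,"pt",np.round(r["uv"],1),round(r["conf"],2),dep(p,r["uv"]))
             ~~~~~~~~~~~~~~^^^^^
ValueError: it knows: bar_hinge, bar_knob, beaker, cassette_notched, cassette_plain, rack, specimen_pot, stand_ledge
```

```bash
sed -i 's/rack bar bar_knob/rack bar_knob/; s/cassette_plain_1/cassette_plain/' a.py; sed -i 's/^        for r in env.spot_in/        if "stand" in t or "hinge" in t: continue\n&/' a.py; python3 a.py
```

```text
side cam (array([ 0.4338, -0.7178,  0.5851]), array([ 0.0968,  0.8215, -0.562 ]))
rack box [335.8 284.9  91.6 125.7] 0.95
bar_knob pt [352.8 278.8] 0.89 [ 0.5331 -0.2839  0.1411]
bar_knob box [338.5 257.6  44.   69.1] 0.62
bar_hinge pt [320.7 225.8] 0.66 [ 0.504  -0.1288  0.1255]
cassette_notched box [326.8 260.4  56.3  31.2] 0.72
cassette_plain pt [342.1 326. ] 0.75 [ 0.5232 -0.2644  0.0089]
cassette_plain box [335.5 274.8  56.6  36.2] 0.88
cassette_plain box [342.1 304.4  58.7  54.9] 0.68
stand_ledge pt [276.7 173. ] 0.64 [0.4314 0.2139 0.0426]
specimen_pot pt [298.5 231.6] 0.95 [0.47   0.0062 0.009 ]
specimen_pot box [296.3 221.8  21.6  31.4] 0.74
beaker pt [343.2 178.2] 0.8 [0.5896 0.1215 0.0691]
beaker box [345.2 164.7  15.5  21. ] 0.75
beaker box [334.8 274.9  55.6  31.9] 0.71
beaker box [296.6 221.8  20.5  31.7] 0.41
top cam (array([ 0.3917, -0.0118,  1.4272]), array([ 0.138 , -0.0414, -0.9904]))
rack pt [371.2 226.1] 0.89 [ 0.5117 -0.2125  0.033 ]
rack box [367.1 227.2  74.1  53.8] 0.96
bar_knob pt [401.1 214.1] 0.56 [ 0.5323 -0.2738  0.1489]
bar_knob box [371.9 222.2  65.9  17.6] 0.77
bar_knob box [216.7 255.7  17.2  46.4] 0.4
bar_hinge pt [338.8 226.9] 0.8 [ 0.5023 -0.1145  0.1245]
bar_hinge pt [212.6 252.4] 0.26 [0.4411 0.2281 0.0364]
cassette_notched pt [360.7 228.2] 0.65 [ 0.5015 -0.1761  0.0888]
cassette_notched box [360.4 225.7  11.9  37.5] 0.61
cassette_plain pt [367.6 228.2] 0.7 [ 0.5081 -0.2058  0.0069]
cassette_plain pt [382.5 225.6] 0.66 [ 0.5153 -0.2488  0.006 ]
cassette_plain box [375.2 224.6  14.5  40.9] 0.61
stand_ledge pt [211.5 254.2] 0.81 [0.4362 0.2312 0.0358]
specimen_pot pt [288.7 246.4] 0.67 [0.4556 0.0176 0.0552]
specimen_pot box [288.9 246.1  11.7  15.1] 0.63
beaker pt [217.5 191.2] 0.69 [0.6136 0.2183 0.0251]
beaker box [212.8 190.8  17.7  18.2] 0.65
```

View pics/side0.png

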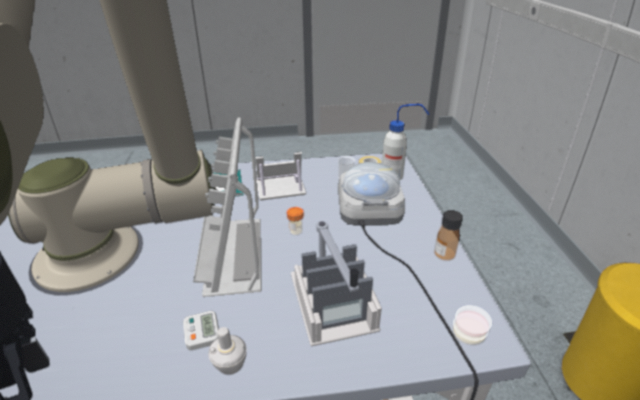

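View pics/top0.png

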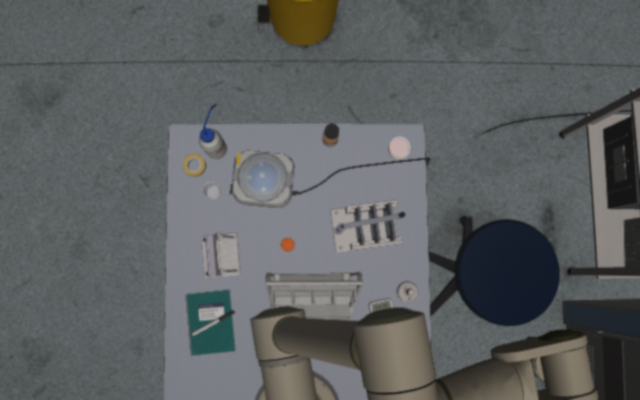

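The side view shows the rack at about (337,285), with the knob at (353,278), the stand at (280,175) and the pot at (296,222). In the top view the rack is at (368,227) and the stand at (220,255), and a tall drying rack stands at (313,293). Next I'll look at crops and work out the poses.

```bash
cat > b.py <<'E'
from h import *
import pickle
np.set_printoptions(precision=4,suppress=True)
P=pickle.load(open("P.pkl","rb")); S,T=P["side"],P["top"]
c=lambda p,x,y,w,h,k:cv2.resize(p["img"][y:y+h,x:x+w],None,fx=k,fy=k,interpolation=cv2.INTER_CUBIC)
a=c(S,280,215,110,130,4); b=c(T,325,195,85,65,4); d=c(T,195,225,55,60,4); e=c(S,245,145,70,60,4)
M=np.zeros((580,800,3),np.uint8)
M[:520,:440]=a;M[:260,455:795]=b;M[270:510,445:665]=d
M[340:580,520:800]=e
cv2.imwrite("pics/crops.png",M[:,:,::-1])
for n,u,v in(("knob",(352.8,278.8),(401.1,214.1)),("hinge",(320.7,225.8),(338.8,226.9)),("ledge",(276.7,173.),(211.5,254.2))):
    print(n,tri(S,u,T,v))
print("knob z.138",atz(S,(352.8,278.8),.138),atz(T,(401.1,214.1),.138))
print("hinge z.118",atz(S,(320.7,225.8),.118),atz(T,(338.8,226.9),.118))
print("rack",atz(T,(371.2,226.1),0),"ledge",atz(S,(276.7,173),.035),atz(T,(211.5,254.2),.035))
# height map
for p,n in((T,"top"),(S,"side")):
    vv,uu=np.mgrid[0:400,0:640]; K=np.array(p["camera_matrix"])
    n2=cv2.undistortPoints(np.c_[uu.ravel(),vv.ravel()].astype(float)[:,None],K,np.array(p["D"]))[:,0]
    z=p["depth"].ravel(); X=np.c_[n2*z[:,None],z]; W=np.array(p["world_to_cam"]); X=(X-W[:3,3])@W[:3,:3]; X[z==0]=np.nan
    np.save(n+"X.npy",X.reshape(400,640,3))
    m=(z>0)&(X[:,0]>.2)&(X[:,0]<.72)&(X[:,1]>-.36)&(X[:,1]<.32)&(X[:,2]>.02)
    H={}
    for x in X[m]:
        k=(int(x[0]//.04),int(np.floor(x[1]/.04))); H[k]=max(H.get(k,0),x[2])
    print(n,"cols y from +.30 down; rows x")
    for i in range(5,18): print("%.2f"%(i*.04+.02),' '.join("%4d"%(1000*H.get((i,j),0)) for j in range(7,-10,-1)))
E
python3 b.py
```

```text
knob (array([ 0.5343, -0.2769,  0.1339]), np.float64(0.0007629770269412577))
hinge (array([ 0.5044, -0.1153,  0.1149]), np.float64(0.0024936634455614273))
ledge (array([0.4338, 0.2317, 0.0324]), np.float64(0.005005364971168591))
knob z.138 [ 0.5338 -0.2809  0.138 ] [ 0.5335 -0.276   0.138 ]
hinge z.118 [ 0.5051 -0.1192  0.118 ] [ 0.5028 -0.115   0.118 ]
rack [ 0.5146 -0.2172  0.    ] ledge [0.4313 0.227  0.035 ] [0.4362 0.2313 0.035 ]
top cols y from +.30 down; rows x
0.22   23   27    0    0    0  189  242  342  435  532  668  687  687  673  620  604  587
0.26    0   27   28   29    0  194  240  344  442  545  673  688  688  671    0    0    0
0.30    0   21    0   29    0  173  229  273  415  524  679  688  688  664   22   52   46
0.34    0    0    0    0    0    0  265  266  267  266  640  671  675  654   40   90   49
0.38    0   37   81  109    0    0  268  265  264  266  267  266    0    0    0   36    0
0.42    0   48   82    0    0    0    0    0    0    0    0    0    0    0    0    0    0
0.46    0   50  105  106    0    0    0   63    0    0    0   65  113  111  114   63   
[... 1047 characters left out ...]
  104    0    0    0    0    0    0    0    0    0    0    0    0    0
0.46    0    0  104  103    0    0    0   59   58    0    0   62  109  109  108   64    0
0.50    0    0  105  107    0    0    0   58    0    0  128  128  124  123  109   59    0
0.54    0    0    0    0    0    0    0    0    0    0    0    0  124  124  152  152    0
0.58    0   56   58   62   65  100   99   66    0    0    0   63  109  109  109   57    0
0.62    0   58   59   63  106  112  112  103   31    0    0    0    0    0    0    0    0
0.66    0    0    0    0  107  113  112  103   70    0    0    0    0    0    0    0    0
0.70   21   21  129    0   98  108  107   95   49    0    0    0    0    0   32   34   34
```

View pics/crops.png

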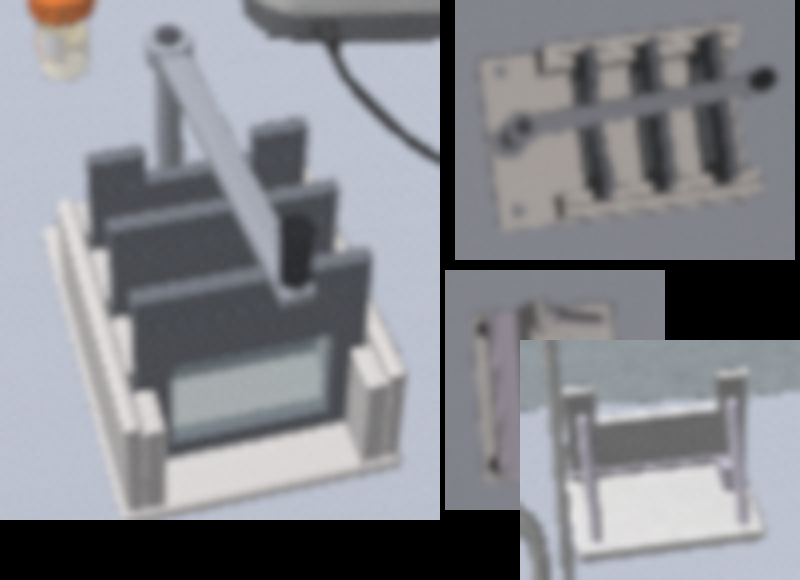

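The notched cassette is the one farthest from the side camera, in the slot next to the hinge. The stand's face looks towards +y and its back leans towards −y. I'll fit the poses of the rack and the stand next.

```bash
cat > c.py <<'E'
from h import *
import pickle
from scipy.optimize import least_squares
np.set_printoptions(precision=4,suppress=True)
P=pickle.load(open("P.pkl","rb"))
Y=np.array([42,0,-42.])/1e3
for n in("top","side"):
    X=np.load(n+"X.npy").reshape(-1,3)
    m=(X[:,2]>.103 if n=="side" else X[:,2]>.098)&(X[:,2]<.1125)&(X[:,0]>.43)&(X[:,0]<.62)&(X[:,1]<-.13)&(X[:,1]>-.30)
    Q=X[m][:,:2]
    def f(p):
        c,s=np.cos(p[2]),np.sin(p[2]); l=(Q-p[:2])@np.array([[c,-s],[s,c]])
        d=np.abs(l[:,1:2]-Y).min(1); return np.r_[d, np.clip(np.abs(l[:,0])-.05,0,None)]
    best=min((least_squares(f,[.51,-.21+dy,a],loss="soft_l1",f_scale=.003) for dy in(-.01,0,.01) for a in(.1,.2)),key=lambda r:r.cost)
    p=best.x;c,s=np.cos(p[2]),np.sin(p[2]);l=(Q-p[:2])@np.array([[c,-s],[s,c]])
    print(n,len(Q),p[:2],np.degrees(p[2]),"rms",np.sqrt(np.mean(f(p)**2)))
    for y in Y:
        k=np.abs(l[:,1]-y)<.012; print("  slot",y,k.sum(),"y med",np.median(l[k,1]),"x range",l[k,0].min(),l[k,0].max(),"n|x|<20",(abs(l[k,0])<.02).sum())
    # rack walls & base
    m=(X[:,2]>.055)&(X[:,2]<.07)&(X[:,0]>.42)&(X[:,0]<.62)&(X[:,1]<-.10)&(X[:,1]>-.32)
    l=(X[m][:,:2]-p[:2])@np.array([[c,-s],[s,c]]);print("  walls62 x",np.percentile(l[:,0],[1,99]),"y",np.percentile(l[:,1],[1,99]))
    # stand
    m=(X[:,0]>.34)&(X[:,0]<.54)&(X[:,1]>.12)&(X[:,1]<.29)&(X[:,2]>.004)&(X[:,2]<.13)
    Q=X[m]; print("  stand",len(Q),Q.min(0),Q.max(0))
    for z0 in np.arange(0,.12,.01):
        k=(Q[:,2]>=z0)&(Q[:,2]<z0+.01)
        if k.sum()>4: print("   z",round(z0,2),k.sum(),"x",np.percentile(Q[k,0],[2,98]),"y",np.percentile(Q[k,1],[2,50,98]))
    if n=="top":
        k=(Q[:,2]>.045)&(Q[:,2]<.102)&(Q[:,1]>.19); B=Q[k]
        for _ in range(4):
            c0=B.mean(0);u,sv,vt=np.linalg.svd(B-c0);nn=vt[2]*np.sign(vt[2][1]); B=B[abs((B-c0)@nn)<2*np.std((B-c0)@nn)]
        print("  plane",c0,nn,"lean",np.degrees(np.arctan2(nn[2],np.hypot(*nn[:2]))),"yaw",np.degrees(np.arctan2(-nn[0],nn[1])),len(B),sv[2]/len(B)**.5)
E
python3 c.py
```

```text
top 283 [ 0.5126 -0.2148] 7.007910988972914 rms 0.0018003247275694017
  slot 0.042 61 y med 0.041409335898897774 x range -0.047418650583287744 0.049663609244411815 n|x|<20 0
  slot 0.0 113 y med 0.00019993418965331828 x range -0.04784024481204298 0.04999989843101495 n|x|<20 34
  slot -0.042 109 y med -0.041905478794557006 x range -0.0475142905066812 0.04969250355653472 n|x|<20 34
  walls62 x [-0.0582  0.0614] y [-0.0681  0.0683]
  stand 1602 [0.3422 0.122  0.004 ] [0.5372 0.29   0.1093]
   z 0.0 591 x [0.3483 0.5254] y [0.1278 0.1926 0.2805]
   z 0.01 359 x [0.3785 0.49  ] y [0.1633 0.1922 0.2595]
   z 0.02 20 x [0.3871 0.4858] y [0.1684 0.2173 0.233 ]
   z 0.03 256 x [0.3763 0.4869] y [0.1827 0.2318 0.2462]
   z 0.04 108 x [0.3818 0.4863] y [0.1759 0.237  0.2456]
   z 0.05 53 x [0.3793 0.4855] y [0.1747 0.2156 0.2372]
   z 0.06 42 x [0.3788 0.4878] y [0.1761 0.2117 0.2176]
   z 0.07 85 x [0.3812 0.4862] y [0.1813 0.2065 0.2131]
   z 0.08 33 x [0.3835 0.4897] y [0.1834 0.2    0.2115]
   z 0.09 17 x [0.3803 0.4902] y [0.186  0.1982 0.2072]
   z 0.1 38 x [0.3796 0.4922] y [0.1882 0.197
[... 549 characters left out ...]
1] y [-0.0673  0.0937]
  stand 1702 [0.3772 0.1523 0.004 ] [0.5022 0.2506 0.1071]
   z 0.0 497 x [0.3801 0.4976] y [0.1563 0.1914 0.2447]
   z 0.01 309 x [0.3827 0.4943] y [0.1592 0.1947 0.2439]
   z 0.02 79 x [0.3831 0.4906] y [0.1648 0.2166 0.2243]
   z 0.03 125 x [0.3823 0.4933] y [0.1681 0.2161 0.2234]
   z 0.04 129 x [0.382 0.492] y [0.1702 0.2124 0.2199]
   z 0.05 128 x [0.383  0.4925] y [0.1737 0.209  0.2161]
   z 0.06 134 x [0.3842 0.4935] y [0.1775 0.2052 0.2118]
   z 0.07 148 x [0.3835 0.4927] y [0.1786 0.2035 0.2096]
   z 0.08 64 x [0.382  0.4952] y [0.183  0.1954 0.2058]
   z 0.09 45 x [0.3829 0.4952] y [0.1895 0.1937 0.2033]
   z 0.1 44 x [0.3838 0.4954] y [0.1868 0.1953 0.2016]
```

```bash
cat > g.py <<'E'
from h import *
from scipy.spatial.transform import Rotation as Ro
np.set_printoptions(precision=3,suppress=True)
def down(yaw_y):   # tool down, tool y at world heading yaw_y (deg)
    a=np.radians(yaw_y); y=np.array([np.cos(a),np.sin(a),0]); z=np.array([0,0,-1.]); return np.c_[np.cross(y,z),y,z]
def go(pos,R,p0=None,R0=None):
    s=env.observe(); p0=np.array(s["position"]) if p0 is None else p0; R0=np.array(s["tool_rot"]) if R0 is None else R0
    print("shift mm",R0.T@(np.array(pos)-p0)*1e3,"turn",Ro.from_matrix(R0.T@R).as_rotvec())
def st():
    s=env.observe(); print(s["time_s"],s["position"],"q",s["q"],"F",s["ft_force"],"w",s["grip_width"],s["gripper_force"]); print(np.array(s["tool_rot"])); return s
E
python3 -c "
from g import *
st()
print(env.grasp_offset)
for h in (10.7,190.7): go([.533,-.2755,.2],down(h))
"
```

```text
1.7 [ 0.204 -0.511  0.231] q [-80.519  21.805  74.335   0.001  83.858 -12.335] F [ 0.436  0.725 -0.318] w 0.08528455569169367 0.0
[[ 0.928  0.372  0.   ]
 [ 0.372 -0.928 -0.   ]
 [ 0.     0.    -1.   ]]
0.0187
shift mm [392.431 -96.136  31.344] turn [ 0.     0.    -1.377]
shift mm [392.431 -96.136  31.344] turn [ 0.    -0.     1.765]
```

Call:
servo_tool(deltas="0.4 30.2 -7.4 2.4 0 0 0; 0.4 30.2 -7.4 2.4 0 0 0; 0.4 30.2 -7.4 2.4 0 0 0; 0.4 30.2 -7.4 2.4 0 0 0; 0.4 30.2 -7.4 2.4 0 0 0; 0.4 30.2 -7.4 2.4 0 0 0; 0.4 30.2 -7.4 2.4 0 0 0; 0.4 30.2 -7.4 2.4 0 0 0", newtons=30)

```text
time_s: 2.37
position: [0.4078, -0.3648, 0.2121]
tool_rot: [[0.928, 0.372, 0.0], [0.372, -0.928, -0.0], [0.0, 0.0, -1.0]]
ft_force: [0.0, -0.0, -0.3]
grip_width: 0.0342
gripper_force: 0.0
```

Call:
servo_tool(deltas="0.4 30.2 -7.4 2.4 0 0 0; 0.4 30.2 -7.4 2.4 0 0 0; 0.4 30.2 -7.4 2.4 0 0 0; 0.4 30.2 -7.4 2.4 0 0 0; 0.4 30.2 -7.4 2.4 0 0 0; 0.4 0 0 0 0 0 -0.11; 0.4 0 0 0 0 0 -0.115; 0.4 0 0 0 0 0 -0.115")

```text
time_s: 3.03
position: [0.5336, -0.2748, 0.1999]
tool_rot: [[0.747, 0.665, -0.0], [0.665, -0.747, 0.0], [-0.0, -0.0, -1.0]]
ft_force: [0.1, 0.1, -0.9]
grip_width: 0.034
gripper_force: 0.0
```

Call:
servo_tool(deltas="0.4 0 0 0 0 0 -0.115; 0.4 0 0 0 0 0 -0.115; 0.4 0 0 0 0 0 -0.115; 0.4 0 0 0 0 0 -0.115; 0.4 0 0 0 0 0 -0.115; 0.4 0 0 0 0 0 -0.115; 0.4 0 0 0 0 0 -0.115; 0.4 0 0 0 0 0 -0.115")

```text
time_s: 3.7
position: [0.5332, -0.2754, 0.2001]
tool_rot: [[-0.076, 0.997, -0.0], [0.997, 0.076, 0.0], [0.0, -0.0, -1.0]]
ft_force: [-0.1, -0.6, 1.0]
grip_width: 0.0341
gripper_force: 0.0
```

```bash
python3 -c "
from g import *
st()
go([.533,-.2755,.127],down(10.7))
p=env.get_image('side'); save(p,'s1.png'); r=env.spot_point('bar_knob',p); print([(x['uv'],x['conf']) for x in r],proj(p,env.observe()['position']))
q=env.get_image('top'); r=env.spot_point('bar_knob',q); print([(x['uv'],x['conf']) for x in r],proj(q,env.observe()['position']))
cv2.imwrite('pics/c1.png',cv2.resize(p['img'][180:340,260:420],None,fx=3.5,fy=3.5)[:,:,::-1])
"
```

```text
3.7 [ 0.533 -0.275  0.2  ] q [-38.608  28.142  69.054  -0.     82.807 -42.946] F [-0.112 -0.603  1.018] w 0.03405972050826914 0.0
[[-0.076  0.997 -0.   ]
 [ 0.997  0.076  0.   ]
 [ 0.    -0.    -1.   ]]
shift mm [-0.121 -0.159 73.081] turn [-0.    -0.    -0.111]
[([351.7, 275.6], 0.64)] [[353.262 245.061]]
[([399.5, 212.1], 0.59)] [[405.866 211.465]]
```

View pics/c1.png

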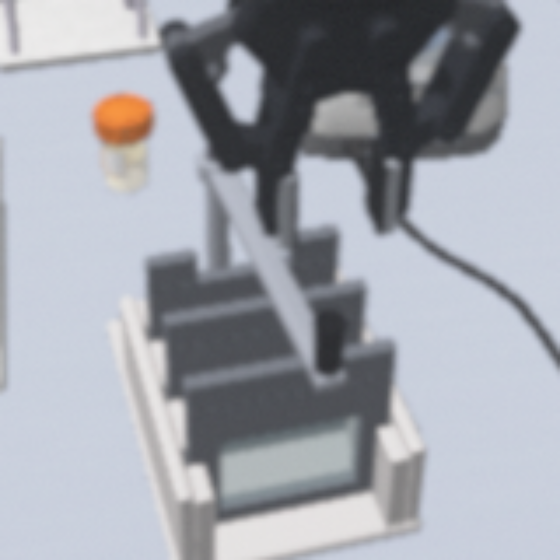

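The fingers hang open above the rack. The knob is at about (330,340) in the crop, under the gap between them, and the bar is still across the cassettes. Now I'll go down, grip the knob and swing.

Call:
servo_tool(deltas="0.4 0 0 15 0 0 -0.111; 0.4 0 0 20 0 0 0; 0.4 0 0 20 0 0 0; 0.4 0 0 15 0 0 0; 0.4 0 0 4 0 0 0; 0.4 0 0 0 0 0 0")

```text
time_s: 4.4
position: [0.5328, -0.2752, 0.1253]
tool_rot: [[-0.178, 0.984, -0.002], [0.984, 0.178, 0.001], [0.002, -0.001, -1.0]]
ft_force: [0.3, -0.2, -0.2]
grip_width: 0.0342
gripper_force: 0.0
```

Call:
servo_tool(deltas="0 0 0 0 0 0 0; 0 0 0 0 0 0 0; 0 0 0 0 0 0 0; 0 0 0 0 0 0 0; 0 0 0 0 0 0 0; 0 0 0 0 0 0 0", newtons=25)

```text
time_s: 4.9
position: [0.5336, -0.2757, 0.1272]
tool_rot: [[-0.18, 0.984, 0.002], [0.984, 0.18, -0.001], [-0.002, 0.002, -1.0]]
ft_force: [0.9, -0.1, 5.9]
grip_width: 0.013
gripper_force: 24.5
```

Call:
servo_tool(deltas="0 0.3 7 -1 0 0 -0.05; 0 0.8 15.8 0 0 0 -0.1; 0 0.8 15.8 0 0 0 -0.1; 0 0.8 15.8 0 0 0 -0.1; 0 0.8 15.8 0 0 0 -0.1")

```text
time_s: 5.32
position: [0.598, -0.2481, 0.1274]
tool_rot: [[-0.593, 0.805, 0.001], [0.805, 0.593, -0.002], [-0.002, -0.0, -1.0]]
ft_force: [0.6, -2.0, 0.7]
grip_width: 0.0131
gripper_force: 24.7
```

Call:
servo_tool(deltas="0 0.8 15.8 0 0 0 -0.1; 0 0.8 15.8 0 0 0 -0.1; 0 0.8 15.8 0 0 0 -0.1; 0 0.8 15.8 0 0 0 -0.1; 0 0.8 15.8 0 0 0 -0.1; 0 0.8 15.8 0 0 0 -0.1")

```text
time_s: 5.82
position: [0.6541, -0.1724, 0.1274]
tool_rot: [[-0.944, 0.329, 0.002], [0.329, 0.944, -0.001], [-0.003, -0.0, -1.0]]
ft_force: [2.1, -1.0, 0.8]
grip_width: 0.0132
gripper_force: 24.6
```

Call:
servo_tool(deltas="0 0.8 15.8 0 0 0 -0.1; 0 0.8 15.8 0 0 0 -0.1; 0 0.8 15.8 0 0 0 -0.1; 0 0.8 15.8 0 0 0 -0.1; 0 0 0 0 0 0 0")

```text
time_s: 6.23
position: [0.6621, -0.1075, 0.1274]
tool_rot: [[-0.998, -0.067, 0.001], [-0.067, 0.998, 0.001], [-0.001, 0.001, -1.0]]
ft_force: [3.9, 0.5, -0.1]
grip_width: 0.0132
gripper_force: 24.6
```

Call:
servo_tool(deltas="0.4 0 0 0 0 0 0; 0.4 0 0 0 0 0 0; 0.4 0 0 0 0 0 0; 0.4 0 0 -15 0 0 0; 0.4 0 0 -25 0 0 0; 0.4 0 0 -30 0 0 0; 0.4 0 0 -15 0 0 0; 0.4 0 0 0 0 0 0")

```text
time_s: 6.9
position: [0.6625, -0.1114, 0.2163]
tool_rot: [[-0.998, -0.058, 0.006], [-0.058, 0.998, -0.002], [-0.006, -0.003, -1.0]]
ft_force: [1.3, 0.1, -0.3]
grip_width: 0.0341
gripper_force: 0.0
```

```bash
cat > d.py <<'E'
from g import *
st()
S=env.get_image("side");T=env.get_image("top")
def cloud(p):
    vv,uu=np.mgrid[0:400,0:640]
    n2=cv2.undistortPoints(np.c_[uu.ravel(),vv.ravel()].astype(float)[:,None],np.array(p["camera_matrix"]),np.array(p["D"]))[:,0]
    z=p["depth"].ravel(); X=np.c_[n2*z[:,None],z]; W=np.array(p["world_to_cam"]); X=(X-W[:3,3])@W[:3,:3]; return X[z>0]
for n,p in(("side",S),("top",T)):
    for t in("bar_knob","bar_hinge","cassette_notched"):
        print(n,t,[(np.round(r["uv"],1),round(r["conf"],2),atz(p,r["uv"],{"bar_knob":.138,"bar_hinge":.118}.get(t,.008))) for r in env.spot_point(t,p)[:2]])
    X=cloud(p); c,s=np.cos(np.radians(7)),np.sin(np.radians(7))
    L=X.copy(); L[:,:2]=(X[:,:2]-[.515,-.2165])@np.array([[c,-s],[s,c]])
    for y in(.042,0,-.042):
        k=(abs(L[:,1]-y)<.014)&(L[:,2]>.075)&(L[:,2]<.118)&(abs(L[:,0])<.06)
        Q=L[k]; e=Q[Q[:,2]>.1]; m=Q[(abs(Q[:,0])<.02)]
        print(n,y,"top edge n",len(e),"x",np.percentile(e[:,0],[1,99]),"y",np.percentile(e[:,1],[5,50,95]),"z",np.percentile(e[:,2],[50,95]),"mid z",np.percentile(m[:,2],[50,95]) if len(m) else None)
a=cv2.resize(S["img"][205:345,270:420],None,fx=2.6,fy=2.6);b=cv2.resize(T["img"][180:265,320:420],None,fx=4,fy=4)
M=np.zeros((370,800,3),np.uint8);M[:364,:390]=a;M[:340,400:]=b;cv2.imwrite("pics/c2.png",M[:,:,::-1])
E
python3 d.py
```

```text
6.9 [ 0.663 -0.111  0.216] q [ -19.616   34.884   54.123   -0.01    90.599 -112.933] F [ 1.311  0.061 -0.34 ] w 0.03412291127262364 0.0
[[-0.998 -0.058  0.006]
 [-0.058  0.998 -0.002]
 [-0.006 -0.003 -1.   ]]
side bar_knob [(array([405., 209.]), 0.58, array([ 0.665, -0.116,  0.138]))]
side bar_hinge [(array([320.9, 229.5]), 0.9, array([ 0.504, -0.13 ,  0.118]))]
side cassette_notched []
side 0.042 top edge n 188 x [-0.047  0.053] y [0.036 0.038 0.044] z [0.106 0.109] mid z [0.087 0.093]
side 0 top edge n 375 x [-0.046  0.05 ] y [-0.006 -0.005  0.001] z [0.107 0.109] mid z [0.095 0.109]
side -0.042 top edge n 410 x [-0.046  0.05 ] y [-0.048 -0.046 -0.041] z [0.107 0.109] mid z [0.096 0.108]
top bar_knob [(array([337.2, 163.3]), 0.43, array([ 0.668, -0.112,  0.138]))]
top bar_hinge [(array([341.8, 228.1]), 0.95, array([ 0.5  , -0.123,  0.118])), (array([386., 224.]), 0.44, array([ 0.51 , -0.239,  0.118]))]
top cassette_notched [(array([359.2, 228.7]), 0.74, array([ 0.507, -0.182,  0.008]))]
top 0.042 top edge n 62 x [-0.049  0.047] y [0.04  0.044 0.047] z [0.107 0.111] mid z [0.09  0.096]
top 0 top edge n 121 x [-0.049  0.047] y [-0.002  0.002  0.005] z [0.106 0.112] mid z [0.105 0.111]
top -0.042 top edge n 122 x [-0.049  0.047] y [-0.044 -0.04  -0.036] z [0.107 0.111] mid z [0.105 0.111]
```

View pics/c2.png

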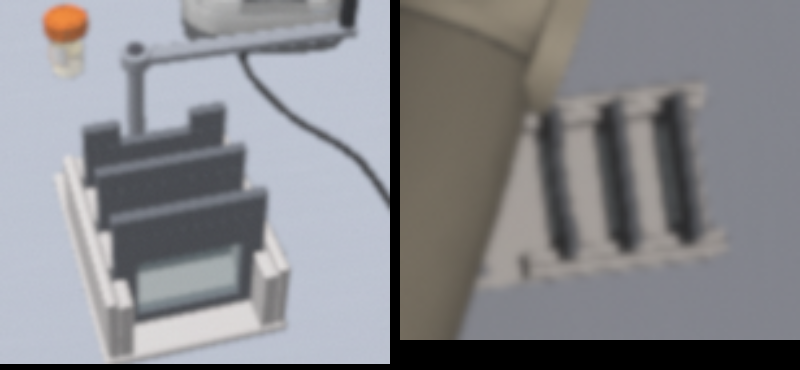

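The bar is now open, at about 87°, and all three cassettes are in place. In the crop the notched one is at the back, at (155,140). Next I'll go above it.

```bash
python3 -c "
from g import *
go([.5104,-.1727,.13],down(97))
"
```

```text
shift mm [154.327 -53.426  81.352] turn [ 0.001 -0.002 -0.062]
```

Call:
servo_tool(deltas="0.22 25.7 -8.9 0 0 0 0; 0.22 25.7 -8.9 0 0 0 0; 0.22 25.7 -8.9 0 0 0 0; 0.22 25.7 -8.9 0 0 0 0; 0.22 25.7 -8.9 0 0 0 0; 0.22 25.7 -8.9 0 0 0 -0.06; 0.22 0 0 40 0 0 0; 0.22 0 0 40 0 0 0")

```text
time_s: 7.97
position: [0.5108, -0.1738, 0.1331]
tool_rot: [[-0.993, -0.118, 0.005], [-0.118, 0.993, -0.003], [-0.005, -0.004, -1.0]]
ft_force: [0.5, -0.4, -0.1]
grip_width: 0.0187
gripper_force: 0.0
```

Call:
servo_tool(deltas="0.22 0 0 0 0 0 0; 0.22 0 0 0 0 0 0")

```text
time_s: 8.13
position: [0.5104, -0.1725, 0.1315]
tool_rot: [[-0.993, -0.12, -0.003], [-0.12, 0.993, 0.002], [0.003, 0.002, -1.0]]
ft_force: [0.4, -0.2, 0.7]
grip_width: 0.0191
gripper_force: 0.0
```

```bash
python3 -c "
from g import *
st();go([.5104,-.1727,.074],down(97))
p=env.get_image('side')
cv2.imwrite('pics/c3.png',cv2.resize(p['img'][190:310,260:400],None,fx=5,fy=5,interpolation=cv2.INTER_CUBIC)[:,:,::-1])
"
```

```text
8.1333 [ 0.51  -0.172  0.132] q [ -31.265   26.191   85.036   -0.002   68.982 -128.145] F [ 0.407 -0.214  0.746] w 0.019133310916483747 0.0
[[-0.993 -0.12  -0.003]
 [-0.12   0.993  0.002]
 [ 0.003  0.002 -1.   ]]
shift mm [-0.099 -0.34  57.538] turn [ 0.002 -0.003 -0.002]
```

View pics/c3.png

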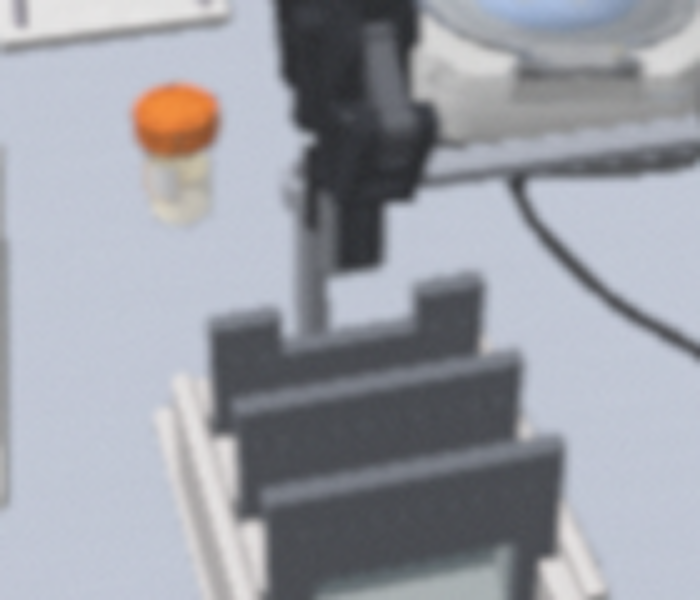

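The fingers hang centred over the notch: tips at (355,265), notch middle at (348,335). I'll go down and grip.

Call:
servo_tool(deltas="0.22 0 0 15 0 0 0; 0.22 0 0 10 0 0 0; 0.22 0 0 8 0 0 0; 0.22 0 0 8 0 0 0")

```text
time_s: 8.52
position: [0.5115, -0.1729, 0.0916]
tool_rot: [[-0.993, -0.12, 0.001], [-0.12, 0.993, -0.001], [-0.001, -0.001, -1.0]]
ft_force: [-0.4, 0.2, -0.4]
grip_width: 0.0191
gripper_force: 0.0
```

Call:
servo_tool(deltas="0.22 0 0 6 0 0 0; 0.22 0 0 6 0 0 0; 0.22 0 0 4 0 0 0; 0.22 0 0 0 0 0 0")

```text
time_s: 8.85
position: [0.5107, -0.1726, 0.0744]
tool_rot: [[-0.993, -0.12, -0.001], [-0.12, 0.993, 0.001], [0.001, 0.001, -1.0]]
ft_force: [-0.4, -0.5, -0.4]
grip_width: 0.019
gripper_force: 0.1
```

Call:
servo_tool(deltas="0 0 0 0 0 0 0; 0 0 0 0 0 0 0; 0 0 0 0 0 0 0; 0 0 0 0 0 0 0; 0 0 0 0 0 0 0", newtons=25)

```text
time_s: 9.27
position: [0.5109, -0.1727, 0.0752]
tool_rot: [[-0.993, -0.12, 0.0], [-0.12, 0.993, -0.0], [-0.0, -0.0, -1.0]]
ft_force: [0.5, -0.4, -1.0]
grip_width: 0.0074
gripper_force: 28.8
```

Call:
servo_tool(deltas="0 0 0 0 0 0 0; 0 0 0 0 0 0 0; 0 0 0 -5 0 0 0; 0 0 0 -8 0 0 0; 0 0 0 -8 0 0 0; 0 0 0 -8 0 0 0", newtons=40)

```text
time_s: 9.77
position: [0.511, -0.1728, 0.1053]
tool_rot: [[-0.993, -0.12, 0.001], [-0.12, 0.993, -0.0], [-0.001, -0.0, -1.0]]
ft_force: [-0.1, -0.4, -1.2]
grip_width: 0.0071
gripper_force: 42.8
```

Call:
servo_tool(deltas="0 0 0 -10 0 0 0; 0 0 0 -10 0 0 0; 0 0 0 -10 0 0 0; 0 0 0 -15 0 0 0; 0 0 0 -20 0 0 0; 0 0 0 -20 0 0 0; 0 0 0 -15 0 0 0; 0 0 0 0 0 0 0")

```text
time_s: 10.43
position: [0.5119, -0.1733, 0.2079]
tool_rot: [[-0.993, -0.12, 0.006], [-0.12, 0.993, -0.003], [-0.005, -0.004, -1.0]]
ft_force: [0.7, 0.4, -1.9]
grip_width: 0.007
gripper_force: 42.9
```

```bash
cat > e.py <<'E'
from h import *
np.set_printoptions(precision=4,suppress=True)
from scipy.optimize import least_squares
a=np.radians(20)
def fr(yaw):
    c,s=np.cos(yaw),np.sin(yaw); Rz=np.array([[c,-s,0],[s,c,0],[0,0,1]])
    return Rz@np.array([[1,0,0],[0,np.cos(a),-np.sin(a)],[0,np.sin(a),np.cos(a)]])
for n in("side","top"):
    X=np.load(n+"X.npy").reshape(-1,3); X=X[~np.isnan(X[:,0])]
    X=X[(abs(X[:,0]-.435)<.09)&(abs(X[:,1]-.2)<.09)&(X[:,2]<.12)&(X[:,2]>-.01)]
    # plane of fixed lean: faces of back (ransac-ish soft fit)
    sel=(X[:,2]>.045)&(X[:,2]<.078)&(X[:,1]>.197)&(X[:,1]<.23)
    Q=X[sel]
    r=least_squares(lambda p:(Q-[.435,.2,.035])@fr(p[0])[:,1]-p[1],[.07,0],loss="soft_l1",f_scale=.001)
    print(n,len(Q),"yaw",np.degrees(r.x[0]),"offs",r.x[1],"resid",np.median(abs(r.fun)))
    R=fr(np.radians(4)); L=(X-[.435,.23,.035])@R
    h=L[(L[:,2]>.055)&(L[:,2]<.085)&(abs(L[:,1])<.03)]; print(" horns n",len(h),"x pct",np.percentile(h[:,0],[1,5,95,99]),"gap",h[h[:,0]<0,0].max(),h[h[:,0]>0,0].min(),"y",np.percentile(h[:,1],[5,50,95]),"ztop",np.percentile(h[:,2],98))
    for x0 in(-.05,-.03,0,.03,.05):
        k=(abs(L[:,0]-x0)<.01)&(abs(L[:,1])<.04)&(L[:,2]>-.012)
        kk=L[k];
        o=np.argsort(kk[:,1]); print("  x",x0,[f"{1e3*p[1]:.0f},{1e3*p[2]:.0f}" for p in kk[o][::max(1,len(o)//22)]])
    # base rect
    B=X[(X[:,2]>.004)&(X[:,2]<.016)]
    (cx,cy),wh,ang=cv2.minAreaRect((B[:,:2]*1e3).astype(np.float32)); print(" base rect",cx,cy,wh,ang,len(B))
E
python3 e.py; python3 -c "
from g import *
go([.45,.25,.235],down(94))"
```

```text
side 369 yaw 4.883464005798083 offs 0.016193582660022708 resid 0.0009123873999831705
 horns n 149 x pct [-0.0551 -0.0534  0.057   0.0583] gap -0.03670730653058123 0.04037865760696208 y [-0.0245 -0.0117 -0.0074] ztop 0.07961612657345962
  x -0.05 ['-39,36', '-36,52', '-34,49', '-32,51', '-28,57', '-25,57', '-22,62', '-16,65', '-15,67', '-14,54', '-14,-2', '-13,79', '-13,53', '-13,68', '-13,33', '-12,12', '-12,13', '-12,16', '-12,17', '-12,66', '-12,36', '-11,47', '-11,80', '-10,-2', '10,7']
  x -0.03 ['-40,-12', '-15,10', '-14,24', '-14,1', '-14,34', '-14,-4', '-13,29', '-13,15', '-13,17', '-13,21', '-13,41', '-13,45', '-12,48', '-12,53', '-12,41', '-12,5', '-12,8', '-11,56', '-11,59', '-11,23', '-10,24', '-9,13']
  x 0 ['-37,-12', '-15,40', '-14,7', '-14,1', '-13,-3', '-13,41', '-13,-2', '-13,48', '-13,34', '-13,-2', '-12,19', '-12,29', '-12,48', '-12,35', '-12,8', '-11,-0', '-11,6', '-11,44', '-11,22', '-10,3', '-10,29', '-10,32', '-10,21', '-9,47', '-8,48']
  x 0.03 ['-39,-11', '-14,10', '-14,14', '-13,19', '-13,5', '-13,15', '-13,19', '-12,35', '-12,46', '-12,43', '-12,27', '-12,2
[... 1375 characters left out ...]
,0', '4,-6', '5,-3', '8,-1', '9,5', '12,3', '13,9', '14,2']
  x 0.03 ['-40,-8', '-37,-9', '-32,-10', '-9,48', '-9,49', '-7,47', '-6,47', '-6,38', '-6,12', '-5,12', '-5,-4', '-5,39', '-5,12', '-5,46', '-4,30', '-3,-5', '-1,5', '-0,-4', '2,3', '3,0', '5,4', '7,-1', '8,-6', '10,2', '13,4', '14,8', '15,2', '15,4']
  x 0.05 ['-39,29', '-35,31', '-29,50', '-21,61', '-16,59', '-11,73', '-8,77', '-6,27', '-5,0', '-5,75', '-5,63', '-5,63', '-4,22', '-4,-3', '-3,-3', '-0,2', '2,-2', '3,0', '6,0', '9,3', '11,-3', '14,5', '16,11']
 base rect 435.13763427734375 199.47682189941406 (177.35647583007812, 178.71180725097656) 0.8462543487548828 939
shift mm [ 10.518 427.531 -28.875] turn [-0.004  0.005  0.05 ]
```

Call:
servo_tool(deltas="0 0 0 -14 0 0 0; 0 0 5 -14 0 0 0; 0 1 20 0 0 0 0; 0 1 30 0 0 0 0; 0 1 30 0 0 0 0; 0 1 30 0 0 0 0; 0 1 30 0 0 0 0; 0 1 30 0 0 0 0")

```text
time_s: 11.1
position: [0.4832, 0.0017, 0.2316]
tool_rot: [[-0.993, -0.12, -0.001], [-0.12, 0.993, 0.0], [0.001, 0.0, -1.0]]
ft_force: [0.4, 0.5, -2.2]
grip_width: 0.0068
gripper_force: 42.8
```

Call:
servo_tool(deltas="0 1 30 0 0 0 0; 0 1 30 0 0 0 0; 0 1 30 0 0 0 0; 0 1 30 0 0 0 0; 0 1 30 0 0 0 0; 0 1 30 0 0 0 0; 0 1 30 0 0 0 0; 0 1 20 0 0 0 0.037")

```text
time_s: 11.77
position: [0.4473, 0.2298, 0.2316]
tool_rot: [[-0.996, -0.085, -0.001], [-0.085, 0.996, 0.0], [0.001, 0.0, -1.0]]
ft_force: [-0.4, -0.4, -1.7]
grip_width: 0.0067
gripper_force: 42.8
```

Call:
servo_tool(deltas="0 0 10 0 0 0 0; 0 0 0 0 0 0 0; 0 0 0 0 0 0 0")

```text
time_s: 12.02
position: [0.4476, 0.2372, 0.2318]
tool_rot: [[-0.996, -0.084, -0.001], [-0.084, 0.996, -0.001], [0.001, -0.001, -1.0]]
ft_force: [0.4, -0.9, -1.2]
grip_width: 0.0068
gripper_force: 42.8
```

```bash
cat > f.py <<'E'
from g import *
exec(open("d.py").read().split("def cloud")[1].join(["def cloud",""]).split("for n,p")[0])
s=st(); p0=np.array(s["position"]);R=np.array(s["tool_rot"])
S=env.get_image("side");T=env.get_image("top")
for n,p in(("side",S),("top",T)):
    L=(cloud(p)-p0)@R   # tool frame: z down along cassette
    k=(abs(L[:,0])<.07)&(abs(L[:,1])<.015)&(L[:,2]>-.04)&(L[:,2]<.09); Q=L[k]
    b=Q[(Q[:,2]>.0)]
    print(n,len(b),"x",np.percentile(b[:,0],[1,3,97,99]) if len(b) else 0,"zmax",np.percentile(b[:,2],[97,99]) if len(b) else 0)
    for z in(-.025,-.01,.01,.03,.05,.065):
        q=Q[abs(Q[:,2]-z)<.008]; 
        if len(q)>5: print("  z",z,len(q),"x",np.percentile(q[:,0],[2,98]),"y",np.percentile(q[:,1],[5,50,95]))
a=cv2.resize(S["img"][80:210,220:360],None,fx=4,fy=4);cv2.imwrite("pics/c4.png",a[:,:,::-1])
E
python3 f.py
```

```text
12.0167 [0.448 0.237 0.232] q [ 14.52   17.441  80.973  -0.025  81.625 -80.323] F [ 0.375 -0.908 -1.229] w 0.006770085640422455 42.84523129463196
[[-0.996 -0.084 -0.001]
 [-0.084  0.996 -0.001]
 [ 0.001 -0.001 -1.   ]]
side 1052 x [-0.051 -0.049  0.046  0.048] zmax [0.064 0.066]
  z -0.025 189 x [-0.051  0.048] y [-0.013 -0.006 -0.001]
  z -0.01 237 x [-0.05   0.047] y [-0.013 -0.006 -0.003]
  z 0.01 257 x [-0.049  0.047] y [-0.008 -0.006 -0.003]
  z 0.03 253 x [-0.051  0.047] y [-0.008 -0.004 -0.001]
  z 0.05 262 x [-0.05   0.047] y [-0.008 -0.005 -0.001]
  z 0.065 139 x [-0.05   0.044] y [-0.009 -0.006 -0.002]
top 0 x 0 zmax 0
```

View pics/c4.png

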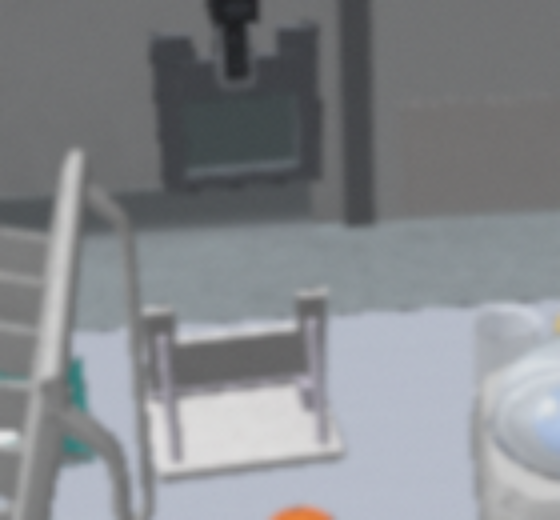

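The cassette hangs straight and centred in the grip; its foot is at (240,185) in the crop and the stand below is at (240,380). Next I'll tilt it and move to just above the seat.

Call:
servo_tool(deltas="0 0 0 0 -0.087 0 0; 0 0 0 0 -0.087 0 0; 0 0 0 0 -0.087 0 0; 0 0 0 0 -0.088 0 0; 0 0 0 0 0 0 0; 0 0 0 0 0 0 0")

```text
time_s: 12.62
position: [0.4481, 0.2359, 0.232]
tool_rot: [[-0.997, -0.075, -0.028], [-0.08, 0.938, 0.339], [0.0, 0.34, -0.941]]
ft_force: [0.2, 0.3, -1.3]
grip_width: 0.0071
gripper_force: 42.9
```

```bash
cat > k.py <<'E'
from g import *
a=np.radians(20);c,s=np.cos(np.radians(4.85)),np.sin(np.radians(4.85))
Rs=np.array([[c,-s,0],[s,c,0],[0,0,1]])@np.array([[1,0,0],[0,np.cos(a),-np.sin(a)],[0,np.sin(a),np.cos(a)]])
seat=np.array([.435,.2275,.035]); Rt=np.c_[-Rs[:,0],Rs[:,1],-Rs[:,2]]
o=st(); p0=np.array(o["position"])
print("seat-frame foot (mm):",Rs.T@(p0+.066*np.array(o["tool_rot"])[:,2]-seat)*1e3)
for u in(.03,0.): print("up",u); go(seat+Rs@[0,.004,.066+u],Rt)
E
python3 k.py
```

```text
12.6167 [0.448 0.236 0.232] q [  3.885  15.394  86.626  20.25   78.967 -94.789] F [ 0.168  0.264 -1.261] w 0.007139711276960273 42.852927446365356
[[-0.997 -0.075 -0.028]
 [-0.08   0.938  0.339]
 [ 0.     0.34  -0.941]]
seat-frame foot (mm): [ 13.835  74.009 116.596]
up 0.03
shift mm [ 13.55 -70.02  86.75] turn [-0.002  0.001 -0.004]
up 0.0
shift mm [ 13.584 -69.948 116.749] turn [-0.002  0.001 -0.004]
```

Call:
servo_tool(deltas="0 2.7 -14 0 0 0 -0.004; 0 2.7 -14 0 0 0 0; 0 2.7 -14 0 0 0 0; 0 2.7 -14 0 0 0 0; 0 2.7 -14 0 0 0 0; 0 0 0 20 0 0 0; 0 0 0 25 0 0 0; 0 0 0 25 0 0 0")

```text
time_s: 13.28
position: [0.4383, 0.1947, 0.1421]
tool_rot: [[-0.996, -0.083, -0.026], [-0.087, 0.937, 0.338], [-0.004, 0.339, -0.941]]
ft_force: [-0.8, 0.2, -1.7]
grip_width: 0.0067
gripper_force: 42.9
```

Call:
servo_tool(deltas="0 0 0 16 0 0 0; 0 0 0 0 0 0 0; 0 0 0 0 0 0 0")

```text
time_s: 13.53
position: [0.4375, 0.2004, 0.1275]
tool_rot: [[-0.996, -0.083, -0.029], [-0.088, 0.936, 0.339], [-0.001, 0.341, -0.94]]
ft_force: [-0.2, 0.0, -0.7]
grip_width: 0.0071
gripper_force: 42.8
```

```bash
python3 k.py; cat > m.py <<'E'
import sys
from g import *
S=env.get_image("side");T=env.get_image("top")
M=np.zeros((480,800,3),np.uint8)
M[:480,:400]=cv2.resize(S["img"][115:211,240:320],(400,480),interpolation=cv2.INTER_CUBIC);M[:480,400:]=cv2.resize(T["img"][210:306,180:260],(400,480),interpolation=cv2.INTER_CUBIC)
cv2.imwrite("pics/"+sys.argv[1],M[:,:,::-1])
E
python3 m.py c5.png
```

```text
13.5333 [0.437 0.2   0.128] q [  -0.577   20.697   98.926   22.14    64.135 -106.07 ] F [-0.194  0.05  -0.714] w 0.007052916146730837 42.788828015327454
[[-0.996 -0.083 -0.029]
 [-0.088  0.936  0.339]
 [-0.001  0.341 -0.94 ]]
seat-frame foot (mm): [ 0.132  6.006 30.223]
up 0.03
shift mm [ 0.175 -2.098  0.226] turn [-0.001 -0.001  0.004]
up 0.0
shift mm [ 0.159 -2.056 30.226] turn [-0.001 -0.001  0.004]
```

View pics/c5.png

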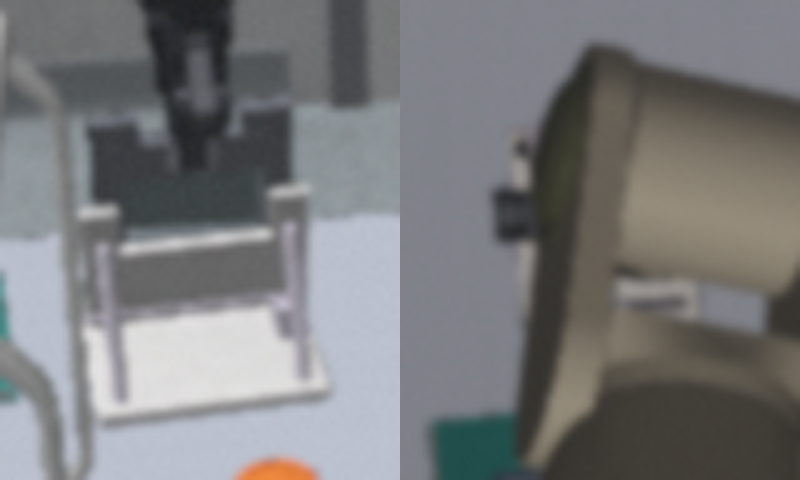

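The cassette sits above and in front of the horns and the fingers are clear of the back. It spans columns 88–293 and the horns span 78–312, so I'll check the centring numerically.

```bash
cat > n.py <<'E'
exec(open("k.py").read())
exec("def cloud"+open("d.py").read().split("def cloud")[1].split("for n,p")[0])
S=env.get_image("side"); L=(cloud(S)-seat)@Rs*1e3
def pr(t,k):
    q=L[k]; print(t,len(q),"x",np.percentile(q[:,0],[1,3,97,99]),"mid",np.percentile(q[:,0],[3,97]).mean(),"y",np.percentile(q[:,1],[10,50,90]))
ok=(abs(L[:,0])<70)
pr("horns",ok&(L[:,2]>52)&(L[:,2]<76)&(abs(L[:,1]+9)<4.5)&(abs(L[:,0])>34))
pr("back",ok&(L[:,2]>12)&(L[:,2]<44)&(abs(L[:,1]+9)<5))
for z in(55,65,90,100,112,122): pr(f"cass z{z}",ok&(abs(L[:,2]-z)<5)&(L[:,1]>-4)&(L[:,1]<10))
E
python3 n.py
```

```text
13.6333 [0.438 0.2   0.128] q [  -0.636   20.604   98.877   22.179   64.129 -106.092] F [ 0.261 -0.977 -1.542] w 0.006871077452757708 42.80398070812225
[[-0.996 -0.083 -0.026]
 [-0.087  0.936  0.34 ]
 [-0.004  0.341 -0.94 ]]
seat-frame foot (mm): [ 1.002  6.    31.265]
up 0.03
shift mm [ 0.854 -2.067  1.265] turn [-0.001  0.002  0.004]
up 0.0
shift mm [ 0.926 -2.034 31.264] turn [-0.001  0.002  0.004]
horns 101 x [-55.623 -55.187  57.598  57.813] mid 1.2055164236240152 y [-11.189  -9.299  -7.091]
back 316 x [-55.169 -53.062  52.566  59.064] mid -0.24815813388864072 y [-11.479  -9.687  -8.1  ]
cass z55 82 x [-34.557 -32.143  38.188  39.374] mid 3.022685122587692 y [-0.089  1.353  2.975]
cass z65 80 x [-34.295 -33.232  36.935  38.625] mid 1.8515799411138332 y [-0.769  1.04   3.065]
cass z90 94 x [-45.766 -45.278  49.406  51.565] mid 2.0639595640793758 y [-0.843  0.841  2.346]
cass z100 92 x [-46.861 -45.333  49.434  51.094] mid 2.05069654901461 y [-0.947  0.423  1.873]
cass z112 106 x [-46.389 -44.3    50.29   51.2  ] mid 2.994776521009939 y [-1.352  0.52   3.899]
cass z122 69 x [-46.514 -45.75   48.512  50.687] mid 1.3809097401521306 y [-0.843  0.968  2.771]
```

Call:
servo_tool(deltas="0 0.4 -1 7 0 0 0; 0 0.4 -1 7 0 0 0; 0 0 0 6 0 0 0; 0 0 0 4 0 0 0; 0 0 0 0 0 0 0; 0 0 0 0 0 0 0")

```text
time_s: 14.18
position: [0.436, 0.2066, 0.1039]
tool_rot: [[-0.996, -0.082, -0.029], [-0.087, 0.936, 0.341], [-0.001, 0.342, -0.94]]
ft_force: [0.4, -0.1, -1.4]
grip_width: 0.0066
gripper_force: 42.9
```

```bash
python3 k.py|tail -6
```

```text
[-0.001  0.342 -0.94 ]]
seat-frame foot (mm): [-0.746  3.867  5.912]
up 0.03
shift mm [ -0.739   0.126 -24.088] turn [-0.    -0.     0.003]
up 0.0
shift mm [-0.741  0.128  5.912] turn [-0.    -0.     0.003]
```

Now small steps down, watching the force.

Call:
servo_tool(deltas="0 -0.4 0 1.5 0 0 0; 0 0 0 1.5 0 0 0; 0 0 0 1 0 0 0; 0 0 0 0 0 0 0")

```text
time_s: 14.52
position: [0.4363, 0.2079, 0.1002]
tool_rot: [[-0.996, -0.082, -0.029], [-0.087, 0.936, 0.341], [-0.001, 0.342, -0.94]]
ft_force: [-0.7, 0.2, -1.2]
grip_width: 0.0068
gripper_force: 42.9
```

Call:
servo_tool(deltas="0 0 0 1 0 0 0; 0 0 0 0 0 0 0")

```text
time_s: 14.68
position: [0.4363, 0.2082, 0.0993]
tool_rot: [[-0.996, -0.082, -0.028], [-0.087, 0.936, 0.341], [-0.001, 0.342, -0.94]]
ft_force: [-0.7, -0.4, -1.9]
grip_width: 0.0067
gripper_force: 42.9
```

Call:
servo_tool(deltas="0 0 0 1 0 0 0; 0 0 0 0 0 0 0")

```text
time_s: 14.85
position: [0.4366, 0.2085, 0.0987]
tool_rot: [[-0.996, -0.082, -0.028], [-0.087, 0.936, 0.341], [-0.002, 0.342, -0.94]]
ft_force: [0.0, -0.8, 2.1]
grip_width: 0.0069
gripper_force: 43.4
```

Foot contact. Now I'll ease it back against the back plate.

Call:
servo_tool(deltas="0 0 0 -0.6 0 0 0; 0 0 -1 0 0 0 0; 0 0 -1 0 0 0 0; 0 0 0 0 0 0 0")

```text
time_s: 15.18
position: [0.4364, 0.2069, 0.0985]
tool_rot: [[-0.996, -0.082, -0.029], [-0.087, 0.936, 0.342], [-0.001, 0.343, -0.939]]
ft_force: [-0.8, 4.8, -0.2]
grip_width: 0.0069
gripper_force: 42.9
```

Call:
servo_tool(deltas="0 0 -1 0 0 0 0; 0 0 0 0 0 0 0")

```text
time_s: 15.35
position: [0.4364, 0.2068, 0.0985]
tool_rot: [[-0.996, -0.082, -0.029], [-0.087, 0.935, 0.344], [-0.001, 0.345, -0.939]]
ft_force: [-0.3, 11.9, 1.4]
grip_width: 0.0066
gripper_force: 42.8
```

Call:
servo_tool(deltas="0 0 -0.8 0 0 0 0; 0 0 0 0 0 0 0")

```text
time_s: 15.52
position: [0.4364, 0.2068, 0.0984]
tool_rot: [[-0.996, -0.082, -0.029], [-0.087, 0.935, 0.345], [-0.001, 0.346, -0.938]]
ft_force: [-0.8, 15.0, 3.4]
grip_width: 0.0073
gripper_force: 42.8
```

```bash
python3 n.py
```

```text
15.5167 [0.436 0.207 0.098] q [   0.05    23.334  101.091   23.609   59.546 -107.731] F [-0.777 15.015  3.405] w 0.007295554994365269 42.75307238101959
[[-0.996 -0.082 -0.029]
 [-0.087  0.935  0.345]
 [-0.001  0.346 -0.938]]
seat-frame foot (mm): [-0.36   2.497  0.714]
up 0.03
shift mm [ -0.414   1.948 -29.278] turn [0.005 0.001 0.002]
up 0.0
shift mm [-0.398  1.807  0.722] turn [0.005 0.001 0.002]
horns 101 x [-55.355 -55.064  57.975  58.066] mid 1.4553924366751936 y [-10.851  -9.126  -7.562]
back 315 x [-55.222 -53.132  52.738  58.966] mid -0.1968913891145938 y [-11.189  -9.793  -8.031]
cass z55 57 x [-33.532 -30.792  36.182  37.448] mid 2.6952670907094074 y [-3.262 -2.432 -0.537]
cass z65 34 x [-34.723 -34.585  38.544  38.545] mid 1.9791629952303964 y [-3.744 -2.989 -2.072]
cass z90 43 x [-47.885 -47.193  47.781  49.957] mid 0.29403282414853393 y [-3.859 -2.443 -0.138]
cass z100 68 x [-47.364 -47.038  48.765  50.715] mid 0.8637184878984243 y [-3.45  -1.036  2.458]Traceback (most recent call last):
  File "n.py", line 9, in <module>
    for z in(55,65,90,100,112,122): pr(f"cass z{z
[... 300 characters left out ...]
(q[:,1],[10,50,90]))
                               ~~~~~~~~~~~~~^^^^^^^^^^^^^^^^^^^^
    return _quantile_unchecked(
        a, q, axis, out, overwrite_input, method, keepdims, weights)
    return _ureduce(a,
                    func=_quantile_ureduce_func,
    ...<5 lines>...
                    overwrite_input=overwrite_input,
                    method=method)
    r = func(a, **kwargs)
    result = _quantile(arr,
                       quantiles=q,
    ...<2 lines>...
                       out=out,
                       weights=wgt)
    slices_having_nans = np.isnan(arr[-1, ...])
                                  ~~~^^^^^^^^^
IndexError: index -1 is out of bounds for axis 0 with size 0
```

It's against the back with 15 N, flat and centred to about 1 mm. I'll ease the press, settle the foot, then open.

Call:
servo_tool(deltas="0 0 1.3 0 0 0 0; 0 0 0 0.6 0 0 0; 0 0 0 0 0 0 0; 0 0 0 0 0 0 0")

```text
time_s: 15.9
position: [0.4366, 0.207, 0.0982]
tool_rot: [[-0.996, -0.082, -0.028], [-0.087, 0.935, 0.343], [-0.002, 0.344, -0.939]]
ft_force: [-0.4, 6.9, 5.5]
grip_width: 0.0072
gripper_force: 43.4
```

Call:
servo_tool(deltas="0 0 0 0 0 0 0; 0 0 0 0 0 0 0", newtons=20)

```text
time_s: 16.07
position: [0.4366, 0.207, 0.0982]
tool_rot: [[-0.996, -0.082, -0.028], [-0.087, 0.935, 0.343], [-0.002, 0.344, -0.939]]
ft_force: [-0.6, 8.0, 4.9]
grip_width: 0.0066
gripper_force: 43.4
```

Both contacts hold, foot and back. Opening in small steps.

Call:
servo_tool(deltas="0.09 0 0 0 0 0 0; 0.11 0 0 0 0 0 0; 0.13 0 0 0 0 0 0; 0.16 0 0 0 0 0 0; 0.2 0 0 0 0 0 0; 0.22 0 0 0 0 0 0; 0.22 0 0 0 0 0 0; 0.22 0 0 0 0 0 0")

```text
time_s: 16.73
position: [0.4365, 0.2061, 0.0976]
tool_rot: [[-0.996, -0.082, -0.028], [-0.087, 0.936, 0.341], [-0.001, 0.342, -0.94]]
ft_force: [-1.4, 0.4, 0.3]
grip_width: 0.0192
gripper_force: 0.0
```

```bash
sed -i 's/(55,65,90,100,112,122)/(55,65,80,90)/; s/(L\[:,1\]>-4)/(L[:,1]>-7)/' n.py; python3 n.py; python3 m.py c6.png
```

```text
16.7333 [0.437 0.206 0.098] q [   0.119   23.39   101.087   23.322   59.392 -107.55 ] F [-1.443  0.385  0.33 ] w 0.019173698733485057 0.0
[[-0.996 -0.082 -0.028]
 [-0.087  0.936  0.341]
 [-0.001  0.342 -0.94 ]]
seat-frame foot (mm): [-0.231  1.282  0.138]
up 0.03
shift mm [ -0.289   2.701 -29.862] turn [-0.     0.001  0.003]
up 0.0
shift mm [-0.273  2.706  0.138] turn [-0.     0.001  0.003]
horns 99 x [-55.448 -55.036  57.667  58.129] mid 1.3155811093845209 y [-11.151  -9.107  -7.099]
back 321 x [-54.971 -53.111  55.866  58.937] mid 1.3774537451101523 y [-11.231  -9.782  -8.113]
cass z55 53 x [-35.092 -33.598  45.226  54.773] mid 5.814051264017408 y [-4.728 -2.426 -0.894]
cass z65 63 x [-34.725 -34.452  48.854  55.144] mid 7.200680071244403 y [-5.373 -3.404 -1.517]
cass z80 97 x [-48.019 -46.233  50.97   55.879] mid 2.368191566572584 y [-5.563 -3.407 -0.032]
cass z90 60 x [-46.64  -45.623  48.872  50.801] mid 1.6245510292282965 y [-4.918 -3.204 -1.221]
```

View pics/c6.png

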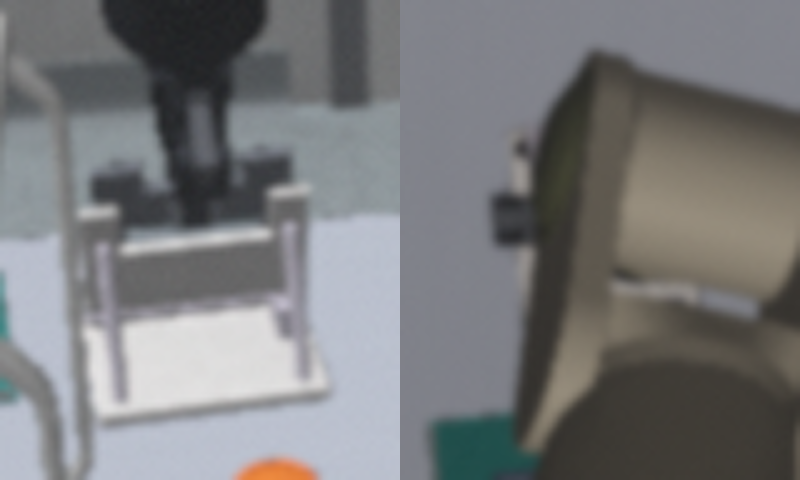

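The cassette stands on the ledge between the horns, its top edge at (192,165), centred and resting by itself with the fingers clear. I'll back straight out along the fingers.

Call:
servo_tool(deltas="0.25 0 1 0 0 0 0; 0.25 0 0 0 0 0 0; 0.25 0 0 -8 0 0 0; 0.25 0 0 -12 0 0 0; 0.25 0 0 -20 0 0 0; 0.25 0 0 -30 0 0 0; 0.25 0 0 -35 0 0 0; 0.25 0 0 -35 0 0 0")

```text
time_s: 17.55
position: [0.4399, 0.1588, 0.2314]
tool_rot: [[-0.996, -0.082, -0.029], [-0.087, 0.936, 0.34], [-0.001, 0.342, -0.94]]
ft_force: [1.1, -0.2, 0.0]
grip_width: 0.0214
gripper_force: 0.0
```

Call:
servo_tool(deltas="0.25 0 0 -20 0.1 0 0; 0.25 0 0 0 0.1 0 0; 0.25 0 0 0 0.1 0 0; 0.25 -30 20 0 0 0 0; 0.25 -30 20 0 0 0 0; 0.25 -30 20 0 0 0 0; 0.25 0 0 0 0 0 0; 0.25 0 0 0 0 0 0")

```text
time_s: 18.22
position: [0.5259, 0.2207, 0.2509]
tool_rot: [[-0.996, -0.088, -0.004], [-0.088, 0.995, 0.049], [-0.0, 0.049, -0.999]]
ft_force: [0.0, -0.4, 0.7]
grip_width: 0.0211
gripper_force: 0.0
```

```bash
cat > z.py <<'E'
exec(open("n.py").read().split("S=env")[0])
S=env.get_image("side");T=env.get_image("top")
for n,p in(("side",S),("top",T)):
    L=(cloud(p)-seat)@Rs*1e3; ok=(abs(L[:,0])<62)&(abs(L[:,1])<20)
    for z in(10,30,60,75,92):
        q=L[ok&(abs(L[:,2]-z)<6)]; 
        if len(q)>5: print(n,z,len(q),"x",np.percentile(q[:,0],[2,98]),"y",np.percentile(q[:,1],[5,50,95]))
    q=L[ok&(L[:,2]>86)&(abs(L[:,0])<56)]
    if len(q)>5: print(n,"upper x mid",np.percentile(q[:,0],[1,99]),"zmax",np.percentile(q[:,2],98))
    for t in("bar_knob","specimen_pot","beaker","cassette_notched"):
        r=env.spot_point(t,p)[:1]; print(n,t,[(np.round(x["uv"],1),round(x["conf"],2)) for x in r])
M=np.zeros((560,800,3),np.uint8);a=cv2.resize(S["img"][110:350,230:430],(465,558));M[:558,:465]=a
b=cv2.resize(T["img"][215:295,190:245],(330,480));M[:480,468:798]=b;cv2.imwrite("pics/c7.png",M[:,:,::-1])
E
python3 z.py
```

```text
18.2167 [0.526 0.221 0.251] q [  9.592  22.774  69.56    2.782  87.428 -85.566] F [ 0.01  -0.426  0.661] w 0.02105344814684303 0.0
[[-0.996 -0.088 -0.004]
 [-0.088  0.995  0.049]
 [-0.     0.049 -0.999]]
seat-frame foot (mm): [ 89.993  40.737 144.814]
up 0.03
shift mm [ 90.071 -20.351 123.481] turn [-0.3   -0.     0.003]
up 0.0
shift mm [ 90.047 -11.474 152.138] turn [-0.3   -0.     0.003]
side 10 114 x [-55.671  59.194] y [-11.567  -9.763  -7.645]
side 30 119 x [-52.171  58.415] y [-11.84   -9.976  -7.64 ]
side 60 149 x [-54.946  55.542] y [-17.481  -4.59   -1.606]
side 75 177 x [-52.406  56.502] y [-11.036  -4.501  -1.747]
side 92 82 x [-47.643  49.399] y [-5.367 -2.987  0.013]
side upper x mid [-47.723  50.972] zmax 102.24623141940637
side bar_knob [(array([403.5, 204.8]), 0.88)]
side specimen_pot [(array([298.1, 233. ]), 0.81)]
side beaker []
side cassette_notched [(array([274.9, 175.8]), 0.79)]
top 60 11 x [-56.745  47.713] y [-19.588 -16.91   -3.411]
top 75 11 x [-58.501 -48.663] y [-9.425 -6.158 -3.502]
top 92 6 x [-50.644 -42.349] y [-1.933  3.927  4.765]
top upper x mid [-50.692 -42.361] zmax 103.88676118024797
top bar_knob []
top specimen_pot [(array([287.2, 247.8]), 0.43)]
top beaker []
top cassette_notched []
```

View pics/c7.png

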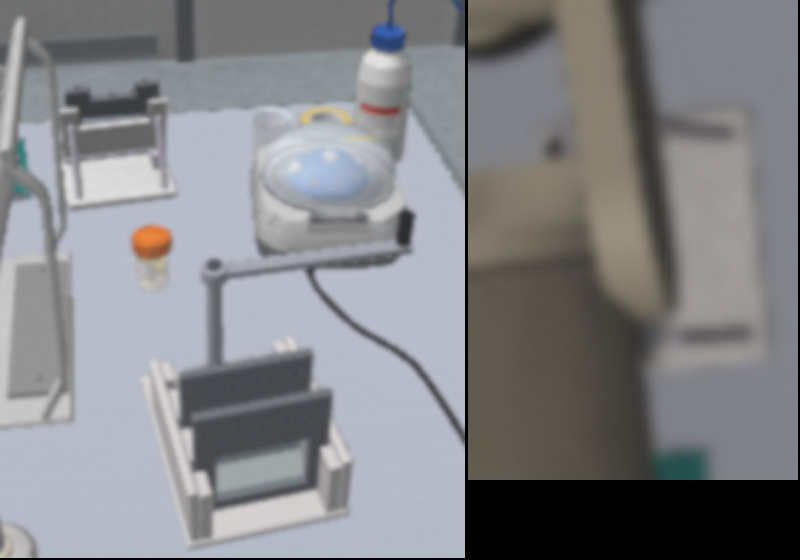

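The cassette leans on the stand, centred to within 1 mm and flat, with the notch up at (112,95). The bar is open and the other two cassettes, the pot and the beaker are in place. I'm handing in.

```bash
python3 -c "
from rig import env
print(env.close_job())"
```

```text
the job is handed in; nothing more can be done
None
```

The job is handed in: the bar is open, the notched cassette rests notch up on the stand, centred and leaning flat against the back, and the other two cassettes, the pot and the beaker look untouched (robot clock about 18 s; no verdict was returned).

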